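Set out the weighing place for a spice blend

ROBOT

A 6-joint arm with a two-finger parallel gripper is mounted at the origin on the work surface. World frame = base frame: x ahead of the robot, y to its left, z up, the work surface at z = 0. Lengths are in m, angles in rad, forces in N, time in s.
With the tool pointing down it reaches from about 0.35 to 0.775 m from the base axis. Payload 5.5 kg.
Tool frame: the origin (TCP) lies midway between the tips of the shut fingers; the grasp point (between the pads) lies 19 mm behind it; z points along the fingers, y is the line along which they close (so a half turn about z gives the same grasp; the last joint's range is limited). The gripper opens to 85 mm and grips with 20 to 120 N. Pads are 22 mm wide; open, the fingers measure 114 mm over their backs; the gripper's body (76 mm by 85 mm) begins 54 mm behind the grasp point. The pads swing forward as they close: fully open they stand 13 mm farther back than shut.
Start: joints at [-1.435, 0.313, 0.046, 1.304, 0, 1.431], TCP at [0.157, -0.553, 0.231] pointing down, gripper open.
Joint ranges: [-2.76, 2.76], [-0.86, 1.69], [-1.03, 1.26], [-2.2, 2.34], [-1.47, 1.5], [-3.14, 3.14]. Speed limits (rad/s): [2.57, 2.57, 3.14, 3.14, 3.14, 3.14].

INTERFACE

Orientations are given as a unit quaternion [w, x, y, z].
In Python, from workcell import telemetry, imaging, env gives the robot as it stands. The module is installed in compiled form; this text tells all that it offers.
- The arm moves only by the tool step_arm, never from a script. Its argument "moves" is a list of rows, each a list of 3 entries, a list of its own where there are three numbers: the shift along the tool's x, y, z in mm, then the turn, a rotation vector about the tool's x, y, z in rad, then the finger opening in mm, from 0 to 85.4. A call has 1 to 8 rows; each row is the pose to reach, as a shift and turn from the pose commanded when the call began, along the tool's axes at that moment; what a row does not reach only later rows make up. A row lasts 1/12 s, in which the tool goes at most 41.7 mm and 7.16 degrees, less where a joint would pass 70% of its speed; a pose out of reach is approached as far as the arm can. A call with a gripper value outside its range is refused whole. The fingers move at their own pace and stop on an object; "grip_force" is the grip in N (left out, the last holds). Time passes only in rows, so rows that repeat a pose let the fingers close. It gives the time, the measured TCP pose, the force, the opening and the grip force at its end, in the units of the state.
- telemetry.get_state(): the state, without advancing time (a new reading comes with each control period).
- imaging.read_camera(name): name is "side" or "top" or "wrist"; returns the picture (420x560x3 uint8, red, green, blue); there is no depth.
- imaging.camera_params(name): a dict with "camera_matrix" (3x3 intrinsics, pixels), "pose" (4x4, takes a point from camera to world coordinates). Camera axes: x right, y up, looking along -z (the intrinsics and any distortion apply to the point x, -y, -z); pixel columns grow to the right and rows downward; lengths in m; the calibration is good to about 2 mm. A picture is of the moment at which its call begins: read the wrist's pose just before it. camera_params takes no time and is no camera call; for the wrist camera it gives the pose at the moment of the call.
- env.hand_in(): hands the job in; it is judged then, once.
The state is a dict: "clock": time; "joint_pos": joint angles; "qvel": joint speeds; "tau": joint torques, N m; "tcp_pos": TCP position; "orientation": TCP orientation; "wrist_force": force on the tool from outside, world axes, zero at the start; "ft_torque": the same for the moment, N m; "finger_gap": finger opening in m; "grip_force": force on a finger pad.
Only numpy, scipy, OpenCV 4.12 (cv2) and the standard library are available. Lean on these libraries where they do the work, as an engineer would, in place of code of your own. Each camera call takes 0.05 s, during which the arm holds its last target. There are 200 camera calls.

TASK

Set up the weighing place for a spice blend: stand the small steel cup in the middle of the scale's pan, and stand the three corked crocks in the divided wooden tray, one to a compartment, in the order they will be weighed out, starting next to the scale: white in the end compartment nearest the scale, mustard-yellow in the middle, dark brown at the far end. Keep the crocks upright and set them down gently, for stoneware chips, and leave the green bottle and the mortar where they stand.

Things in the scene. Friction and masses are not known exactly. Their poses are not given: they have to be found in the camera images.
- crock_white_mid (a point): upright stoneware crock, white glaze, round body 60 mm in diameter (straight from 5 to 58 mm up, foot 52 mm), narrowing to a 49 mm rim with a firmly seated 36 mm light-brown cork, 92 mm tall in all, about 0.28 kg; turning it makes no difference. This point is on its axis, half-way up (46 mm above its foot); z up. Starts standing loose on the table
- crock_yellow_mid (a point): upright stoneware crock, mustard-yellow glaze, round body 60 mm in diameter (straight from 5 to 58 mm up, foot 52 mm), narrowing to a 49 mm rim with a firmly seated 36 mm light-brown cork, 92 mm tall in all, about 0.28 kg; turning it makes no difference. This point is on its axis, half-way up (46 mm above its foot); z up. Starts standing loose on the table
- crock_brown_mid (a point): upright stoneware crock, dark brown glaze, round body 60 mm in diameter (straight from 5 to 58 mm up, foot 52 mm), narrowing to a 49 mm rim with a firmly seated 36 mm light-brown cork, 92 mm tall in all, about 0.28 kg; turning it makes no difference. This point is on its axis, half-way up (46 mm above its foot); z up. Starts standing loose on the table
- cup_mid (a point): small open steel weighing cup without a handle, 64 mm across the rim, slightly narrower towards its foot, 50 mm tall, wall 3 mm, 0.1 kg. This point is on its axis, half-way up (25 mm above its foot); z up. Starts upright, loose on the table
- tray: low divided tray of pale wood, fixed to the table, 106 mm (x) by 304 mm (y), with three square compartments in a row along its y axis. Origin: under its centre, at table height; x and y level, z up. Compartments are 86 mm square inside, centred at x = 0 and y = +94, 0 and -94 mm in the tray's frame; their floor is 6 mm above the table, the long walls reach 26 mm, the end walls 30 mm and the two dividers 22 mm above the table. Its yaw varies by up to 0.22 rad
- scale: white kitchen bench scale with a square steel pan, fixed to the table, standing to one side of the tray (left or right, it varies). Origin: at table height under the middle of the pan; x points from the display to the back, z up. The pan is flat, without a rim, 146 mm (x) by 150 mm (y), its top 48 mm above the table, and does not give; the housing is 165 mm wide (y) and reaches from 75 mm behind the origin to 130 mm in front (-x), the low display strip at the front
- bottle_mid (a point): slim green glass bottle with a black cap and a paper band, 44 mm in diameter, 103 mm tall, loose, standing among the crocks; not part of the job. This point is on its axis, half-way up
- mortar: dark grey granite mortar, 128 mm across the rim, 82 mm tall, with its pestle leaning in it and standing up to about 140 mm above the table; 1.9 kg, loose, on the other side of the tray from the scale; not part of the job. Origin: centre of its foot, at table height

How it is judged:
By the outcome, as a careful person would: the job done as asked, in the order asked, and still so for the second after the job is handed in, with the robot touching nothing.
It also fails if it takes over 106 s, if anything falls off the work surface, if the arm or the gripper's body presses on something with over 40 N, if the wrist force passes 120 N, or if a joint passes its speed limit or range.

## Working session

There is one attempt and no reset: what is moved stays moved. The work goes in short steps, Python scripts to look and compute and a tool call to move; the robot and the scene stay as the last step left them, time stands still between calls to the robot, and variables do not carry over. Pictures are saved under pics/ and viewed, at most 14 in all, crops included, and the job is handed in when it is done.

Besides the shell and the picture viewer there is one more tool, called after "Call:" by a JSON object that holds its "op" and its "data", one argument or row to a line. step_arm: Moves the arm, as the interface text tells. Its arguments: {"type":"object","properties":{"moves":{"type":"array"},"grip_force":{"type":"number"}},"required":["moves"]}

```bash
mkdir -p pics
cat > h.py <<'E'
import numpy as np, cv2
from workcell import telemetry, imaging, env
def cam(n):
    p=imaging.camera_params(n); return np.array(p["camera_matrix"]),np.array(p["pose"])
def ray(n,u,v,P=None):
    K,T=P or cam(n); d=np.linalg.inv(K)@[u,v,1]; d=T[:3,:3]@[d[0],-d[1],-d[2]]
    return T[:3,3],d/np.linalg.norm(d)
def onz(n,u,v,z,P=None):
    o,d=ray(n,u,v,P); return o+d*(z-o[2])/d[2]
def proj(n,X,P=None):
    K,T=P or cam(n); c=T[:3,:3].T@(np.array(X)-T[:3,3]); q=K@[c[0],-c[1],-c[2]]; return q[:2]/q[2]
def tri(*rs):
    A=0;b=0
    for o,d in rs:
        M=np.eye(3)-np.outer(d,d); A=A+M; b=b+M@o
    return np.linalg.solve(A,b)
def shot(n,f):
    P=cam(n); im=imaging.read_camera(n); cv2.imwrite(f"pics/{f}.png",im[:,:,::-1]); return im,P
E
python3 - <<'E'
from h import *
for n in("top","side","wrist"):
    im,P=shot(n,n+"0"); print(n,P[0].tolist(),P[1].round(3).tolist(), [k for k in imaging.camera_params(n)])
print(telemetry.get_state())
E
```

```text
top [[423.17078715639065, 0.0, 277.832506940895], [0.0, 423.17078715639065, 210.5234175038444], [0.0, 0.0, 1.0]] [[-0.046, 0.979, -0.2, 0.35], [-0.999, -0.046, 0.005, -0.004], [-0.004, 0.2, 0.98, 1.102], [0.0, 0.0, 0.0, 1.0]] ['camera_matrix', 'pose']
side [[504.4041939194164, 0.0, 282.9180947146582], [0.0, 504.4041939194164, 217.4399151586225], [0.0, 0.0, 1.0]] [[-0.729, 0.454, -0.513, -0.088], [-0.685, -0.465, 0.561, 0.734], [0.016, 0.76, 0.65, 0.888], [0.0, 0.0, 0.0, 1.0]] ['camera_matrix', 'pose']
wrist [[329.5097122531783, 0.0, 277.85893266152357], [0.0, 329.5097122531783, 210.8243073734949], [0.0, 0.0, 1.0]] [[0.272, 0.921, 0.278, 0.227], [-0.962, 0.261, 0.077, -0.533], [-0.002, -0.289, 0.957, 0.372], [0.0, 0.0, 0.0, 1.0]] ['camera_matrix', 'pose']
{'clock': 0.15, 'joint_pos': array([-1.43456982e+00,  3.13872388e-01,  4.52413002e-02,  1.30358582e+00,
        1.31718079e-05,  1.43118674e+00]), 'qvel': array([-1.75535465e-04, -2.63236495e-03,  1.72840884e-03,  6.97483145e-04,
       -5.12769275e-04, -2.90466410e-05]), 'tau': array([ 2.05029210e-03, -4.81065381e+01,  2.98815107e+01,  1.39081688e-02,
       -1.00035184e-04,  1.22667325e-05]), 'tcp_pos': array([ 0.15653995, -0.55289143,  0.23058895]), 'orientation': array([-7.10279984e-04,  9.90504123e-01,  1.37481193e-01,  7.78737916e-06]), 'wrist_force': array([-0.14173668, -0.40225015,  0.20393658]), 'ft_torque': array([0.02723337, 0.00456485, 0.07875273]), 'grip_force': 0.0, 'finger_gap': 0.08547317465771082}
```

View pics/top0.png

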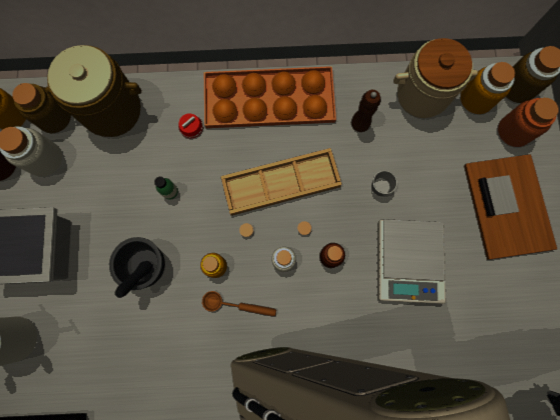

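View pics/side0.png

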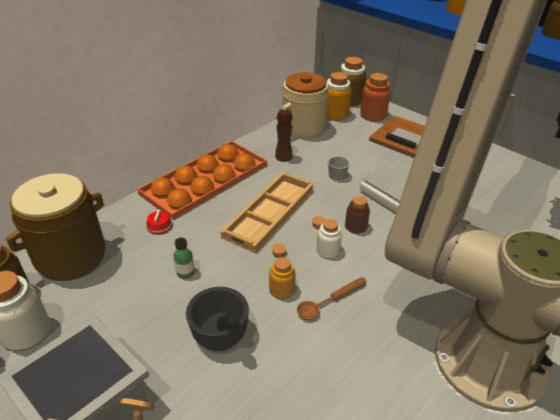

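The top view shows yellow at (212,265), white at (284,258), brown at (332,254), the cup at (384,184), the tray at (281,181) and the scale pan at (413,249), on the -y side. Two loose corks lie at (247,230) and (305,228), with the mortar at (137,265) and the bottle at (165,187). In the side view the arm hides the scale, and yellow is at (282,278), white at (329,238), brown at (357,214) and the cup at (338,168).

Run:
```python
from h import *
t=cv2.imread("pics/top0.png");s=cv2.imread("pics/side0.png")
a=cv2.resize(t[140:310,180:450],None,fx=2.9,fy=2.9,interpolation=cv2.INTER_CUBIC)[:,:780]
cv2.imwrite("pics/tc.png",a)
b=cv2.resize(s[145:310,200:400],None,fx=3.6,fy=3.6,interpolation=cv2.INTER_CUBIC)
cv2.imwrite("pics/sc.png",b)
hsv={"top":cv2.cvtColor(t,cv2.COLOR_BGR2HSV),"side":cv2.cvtColor(s,cv2.COLOR_BGR2HSV)}
for n,pts in {"top":[(212,262),(284,257),(334,253),(212,275),(284,268),(328,264),(384,184),(247,230),(281,184),(414,250)],"side":[(282,265),(330,226),(358,202),(282,285),(330,242),(357,220),(338,168),(338,162)]}.items():
    for u,v in pts: print(n,u,v,hsv[n][v,u])
```

```text
top 212 262 [ 17 149 157]
top 284 257 [ 16 154 157]
top 334 253 [ 15 164 157]
top 212 275 [ 18 255  96]
top 284 268 [26 41 94]
top 328 264 [  7 246  27]
top 384 184 [ 25  36 129]
top 247 230 [ 17 147 156]
top 281 184 [ 22 129 154]
top 414 250 [ 28  31 117]
side 282 265 [ 14 164 196]
side 330 226 [ 14 166 198]
side 358 202 [ 15 164 198]
side 282 285 [ 17 193 124]
side 330 242 [ 23  53 148]
side 357 220 [ 10 117  59]
side 338 168 [ 25  37 118]
side 338 162 [ 22  37 103]
```

View pics/tc.png

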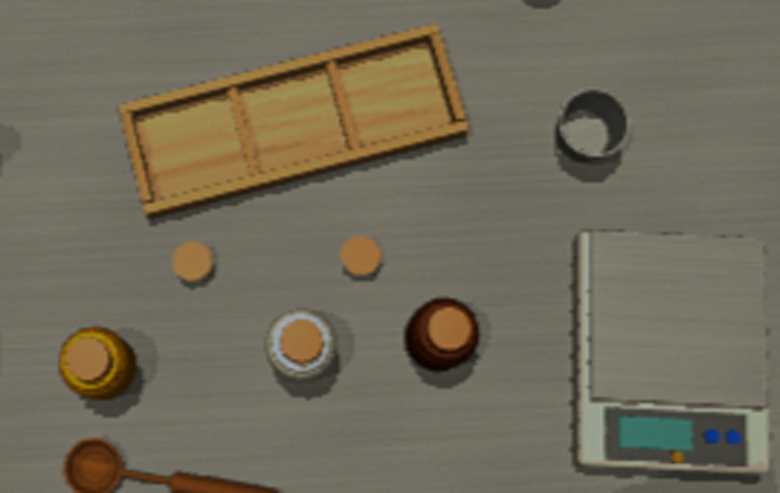

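View pics/sc.png

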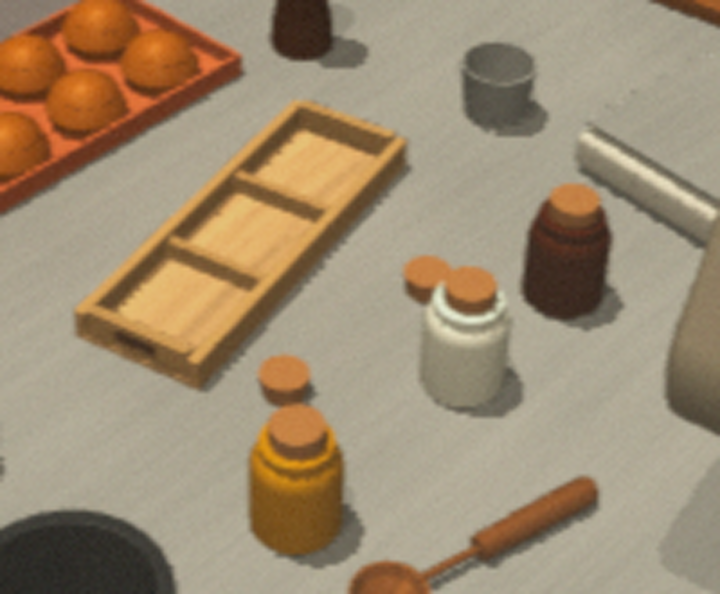

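The crops show the tray's four rim corners in both views, the three cork tops (top crop: (89,360), (302,341), (449,328)) and the cup rim (592,124). The scale's pan is seen only from the top, with corners at about (588,231), (763,240), (767,405) and (591,400).

Run:
```python
from h import *
I={n:cv2.cvtColor(cv2.imread(f"pics/{n}0.png"),cv2.COLOR_BGR2HSV) for n in("top","side")}
g={"yellow":((212,263),(282.5,263)),"white":((284,257),(330.5,223.5)),"brown":((334,253),(359.5,201))}
th={"top":125,"side":175}
for k,p in g.items():
    rs=[];c=[]
    for n,(u,v) in zip(("top","side"),p):
        m=cv2.inRange(I[n],(11,110,th[n]),(20,185,255)); _,L,S,C=cv2.connectedComponentsWithStats(m)
        w=m.astype(bool); yy,xx=np.nonzero(w); q=(np.hypot(xx-u,yy-v)<11); l=np.bincount(L[yy[q],xx[q]]).argmax()
        c.append((C[l].round(1).tolist(),S[l].tolist())); rs.append(ray(n,*C[l]))
    X=tri(*rs); print(k,c,"tri",X.round(4),"topcam z.092",onz("top",*c[0][0],.092).round(4),"side",onz("side",*c[1][0],.092).round(4))
T=lambda x,y:(180+(x+.5)/2.9-.5,140+(y+.5)/2.9-.5)
S=lambda x,y:(200+(x+.5)/3.6-.5,145+(y+.5)/3.6-.5)
for k,a,b in [("cup rim",(592,124),(498,58)),("tray++",(120,105),(79,312)),("tray+x-y",(436,27),(300,102)),("tray-x-y",(467,127),(406,143)),("tray-x+y",(149,209),(204,368))]:
    X=tri(ray("top",*T(*a)),ray("side",*S(*b))); z=.05 if "cup" in k else .028
    print(k,X.round(4),onz("top",*T(*a),z).round(4),onz("side",*S(*b),z).round(4))
for a in [(588,231),(763,240),(767,405),(591,400)]: print("pan",onz("top",*T(*a),.048).round(4))
```

```text
yellow [([209.6, 263.3], [203, 257, 14, 14, 160]), ([281.8, 262.7], [271, 258, 22, 11, 147])] tri [0.4364 0.1595 0.0922] topcam z.092 [0.4358 0.1592 0.092 ] side [0.4372 0.1597 0.092 ]
white [([283.5, 257.1], [277, 250, 14, 15, 154]), ([324.7, 221.6], [312, 216, 26, 13, 185])] tri [ 0.4484 -0.013   0.0956] topcam z.092 [ 0.4424 -0.017   0.092 ] side [ 0.4576 -0.0128  0.092 ]
brown [([334.5, 252.7], [328, 246, 14, 14, 157]), ([359.2, 199.5], [353, 196, 14, 8, 85])] tri [ 0.4475 -0.1384  0.094 ] topcam z.092 [ 0.4473 -0.1391  0.092 ] side [ 0.4495 -0.1405  0.092 ]
cup rim [ 0.6246 -0.2811  0.0589] [ 0.6256 -0.2843  0.05  ] [ 0.6336 -0.2913  0.05  ]
tray++ [0.67   0.1364 0.0234] [0.6693 0.1362 0.028 ] [0.6652 0.1392 0.028 ]
tray+x-y [ 0.7301 -0.1563  0.0265] [ 0.7301 -0.1558  0.028 ] [ 0.728  -0.1549  0.028 ]
tray-x-y [ 0.6347 -0.1782  0.0231] [ 0.6339 -0.1771  0.028 ] [ 0.63   -0.1732  0.028 ]
tray-x+y [0.5714 0.1117 0.0183] [0.5716 0.1122 0.028 ] [0.5615 0.1177 0.028 ]
pan [ 0.5301 -0.2721  0.048 ]
pan [ 0.5151 -0.4233  0.048 ]
pan [ 0.3738 -0.4092  0.048 ]
pan [ 0.3848 -0.2608  0.048 ]
```

Every height came out near the given value: corks at 0.092-0.096, the tray rim at 0.018-0.027 (should be about 0.028), the cup rim at 0.059 (should be 0.050). The tray sides measure about 297 x 103 mm and its yaw about 0.209. White in the side view merged with the loose cork. Next I'll move up to a viewing pose over the scene, turned to the tray's axes, and refine with the wrist camera.

Call:
{"op": "step_arm", "data": {
  "moves": [
    [[27,-15,-6],[0,0,-0.12],85],
    [[53,-31,-12],[0,0,-0.24],85],
    [[80,-46,-19],[0,0,-0.36],85],
    [[107,-62,-25],[0,0,-0.48],85],
    [[133,-77,-31],[0,0,-0.6],85],
    [[160,-92,-37],[0,0,-0.72],85],
    [[187,-108,-44],[0,0,-0.84],85],
    [[213,-123,-50],[0,0,-0.96],85]
  ]
}}

```text
clock: 0.82
tcp_pos: [0.3288, -0.3755, 0.2815]
orientation: [-0.0, 0.813, 0.582, 0.0]
wrist_force: [-0.4, -0.4, -0.2]
finger_gap: 0.0852
grip_force: 0.0
```

```bash
cat >> h.py <<'E'
from scipy.spatial.transform import Rotation as Ro
def R0():
    q=telemetry.get_state()["orientation"]; return Ro.from_quat([q[1],q[2],q[3],q[0]]).as_matrix()
def wp(*pts, R=None):
    "successive shifts in tool axes, mm, from present TCP through pts"
    s=telemetry.get_state(); R=R0() if R is None else R; p=s["tcp_pos"]
    yaw=np.arctan2(R[1,0],R[0,0])
    print("t",round(s["clock"],2),"tcp",p.round(4),"x-az",yaw.round(4),"tilt",R[:,2].round(3),"gap",round(s["finger_gap"],4),"F",s["wrist_force"].round(1))
    for t in pts:
        t=np.array(t); print((1000*R.T@(t-p)).round(1)); p=t
E
python3 -c "
from h import *
wp([.5,-.2,.33])"
```

```text
t 0.82 tcp [ 0.3288 -0.3755  0.2815] x-az 1.2416 tilt [-0.  0. -1.] gap 0.0852 F [-0.4 -0.4 -0.2]
[221.4 105.2 -48.4]
```

Call:
{"op": "step_arm", "data": {
  "moves": [
    [[32,15,-7],[0,0,-0.08],85],
    [[63,30,-14],[0,0,-0.16],85],
    [[95,45,-21],[0,0,-0.24],85],
    [[127,60,-28],[0,0,-0.32],85],
    [[158,75,-35],[0,0,-0.4],85],
    [[190,90,-42],[0,0,-0.48],85],
    [[221,105,-48],[0,0,-0.54],85],
    [[221,105,-48],[0,0,-0.54],85]
  ]
}}

```text
clock: 1.48
tcp_pos: [0.5033, -0.1989, 0.3299]
orientation: [0.001, 0.628, 0.778, 0.001]
wrist_force: [-0.2, -0.1, 0.4]
finger_gap: 0.0849
grip_force: 0.0
```

Run:
```python
from h import *
im,P=shot("wrist","w1"); np.savez("w1.npz",K=P[0],T=P[1])
wp([.5,0.,.33])
shot("side","side1")
```

```text
t 1.53 tcp [ 0.5017 -0.2005  0.3293] x-az 1.7809 tilt [ 0.001 -0.    -1.   ] gap 0.0852 F [-0.5  0.3 -0.3]
[196.5  40.2  -0.7]
```

View pics/w1.png

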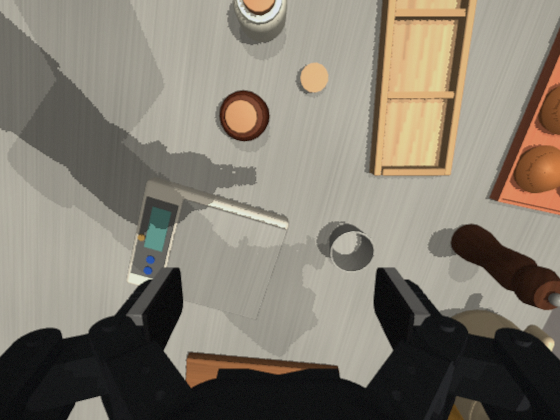

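w1 shows brown's cork at (241,116), the cup rim at about (352,246), the scale pan corners at about (185,190), (287,222) and (259,319), and the tray's -y end at (375,174)-(452,172). Next a second viewpoint.

Call:
{"op": "step_arm", "data": {
  "moves": [
    [[33,7,0],[0,0,0],85],
    [[66,13,0],[0,0,0],85],
    [[98,20,0],[0,0,0],85],
    [[131,27,0],[0,0,0],85],
    [[164,33,0],[0,0,0],85],
    [[197,40,0],[0,0,0],85],
    [[197,40,0],[0,0,0],85]
  ]
}}

```text
clock: 2.17
tcp_pos: [0.4976, 0.0017, 0.3292]
orientation: [-0.001, 0.63, 0.777, 0.0]
wrist_force: [0.0, -0.1, -0.5]
finger_gap: 0.0852
grip_force: 0.0
```

Run:
```python
from h import *
im,P=shot("wrist","w2"); np.savez("w2.npz",K=P[0],T=P[1])
wp([.5,0.,.33])
```

```text
t 2.22 tcp [ 0.498  -0.0005  0.3292] x-az 1.7781 tilt [-0.001 -0.    -1.   ] gap 0.0852 F [-0.3 -0.3  0.2]
[ 0.   2.1 -0.8]
```

View pics/w2.png

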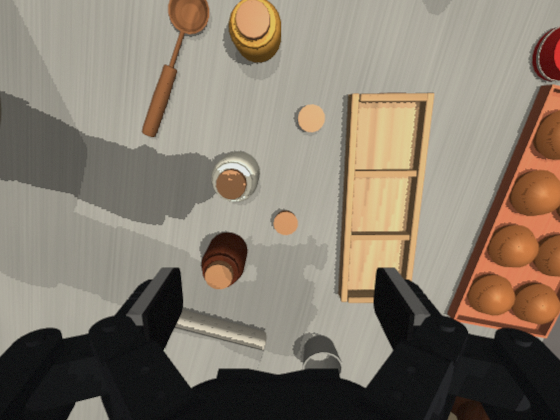

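w2 shows yellow's cork at (253,20), white's at (231,184) in shadow, brown's at (218,277), and the tray's rim corners at (352,94), (433,94), (410,304) and (342,300).

Run:
```python
from h import *
W={}
for k in("w1","w2"):
    d=np.load(k+".npz"); W[k]=(d["K"],d["T"])
def cork(k,u,v):
    h=cv2.cvtColor(cv2.imread(f"pics/{k}.png"),cv2.COLOR_BGR2HSV)[max(0,v-40):v+40,u-40:u+40]
    c=h[min(v,40),40].astype(int); m=cv2.inRange(h,np.array([c[0]-4,c[1]-45,c[2]-45]),np.array([c[0]+4,c[1]+45,c[2]+45])); m=cv2.morphologyEx(m,cv2.MORPH_OPEN,np.ones((3,3)))
    _,L,S,C=cv2.connectedComponentsWithStats(m); l=L[min(v,40),40]; b=S[l]
    o=(u-40,max(0,v-40)); ce=(o[0]+b[0]+(b[2]-1)/2,o[1]+b[1]+(b[3]-1)/2); print(k,"cork box",b[2:4],ce); return ce
top={"yellow":(209.6,263.3),"white":(283.5,257.1),"brown":(334.5,252.7)}
for n,L in {"yellow":[("w2",253,20)],"white":[("w2",231,184)],"brown":[("w1",241,116),("w2",218,277)]}.items():
    pc=[(k,cork(k,u,v)) for k,u,v in L]
    r=[ray(0,*c,P=W[k]) for k,c in pc]
    print(n,"tri",tri(ray("top",*top[n]),*r).round(4),"z.092",[onz(0,*c,.092,P=W[k]).round(4)[:2] for k,c in pc])
T=lambda x,y:(180+(x+.5)/2.9-.5,140+(y+.5)/2.9-.5)
print("cup",tri(ray("top",*T(592,124)),ray(0,352,246,P=W["w1"])).round(4),onz(0,352,246,.05,P=W["w1"]))
for a,b in [((120,105),(433,94)),((436,27),(410,304)),((467,127),(342,300)),((149,209),(352,94))]:
    print("tray",tri(ray("top",*T(*a)),ray(0,*b,P=W["w2"])).round(4),onz(0,*b,.028,P=W["w2"]).round(4))
for a,b in [((763,240),(259,319)),((588,231),(287,222))]:
    print("pan",tri(ray("top",*T(*a)),ray(0,*b,P=W["w1"])).round(4))
a=cv2.imread("pics/w1.png"); x=cv2.resize(a[170:340,110:390],None,fx=2.8,fy=2.8,interpolation=cv2.INTER_CUBIC); cv2.imwrite("pics/w1c.png",x)
```

```text
w2 cork box [34 37] (np.float64(252.5), np.float64(18.0))
yellow tri [0.4365 0.1603 0.0825] z.092 [array([0.4375, 0.1577])]
w2 cork box [30 26] (np.float64(230.5), np.float64(185.5))
white tri [ 0.4434 -0.0179  0.0927] z.092 [array([ 0.4445, -0.019 ])]
w1 cork box [31 32] (np.float64(241.0), np.float64(115.5))
w2 cork box [27 24] (np.float64(218.0), np.float64(276.5))
brown tri [ 0.4482 -0.1398  0.0901] z.092 [array([ 0.4488, -0.1399]), array([ 0.4485, -0.1392])]
cup [ 0.6363 -0.2932  0.0135] [ 0.62546357 -0.27920429  0.05      ]
tray [0.6687 0.1354 0.0299] [0.6696 0.1351 0.028 ]
tray [ 0.7259 -0.1524  0.0453] [ 0.738  -0.1607  0.028 ]
tray [ 0.6352 -0.1776  0.0243] [ 0.6342 -0.1755  0.028 ]
tray [ 5.761e-01  1.159e-01 -2.000e-04] [0.5692 0.1139 0.028 ]
pan [ 0.5206 -0.4294  0.0355]
pan [ 0.5378 -0.2844 -0.0074]
```

View pics/w1c.png

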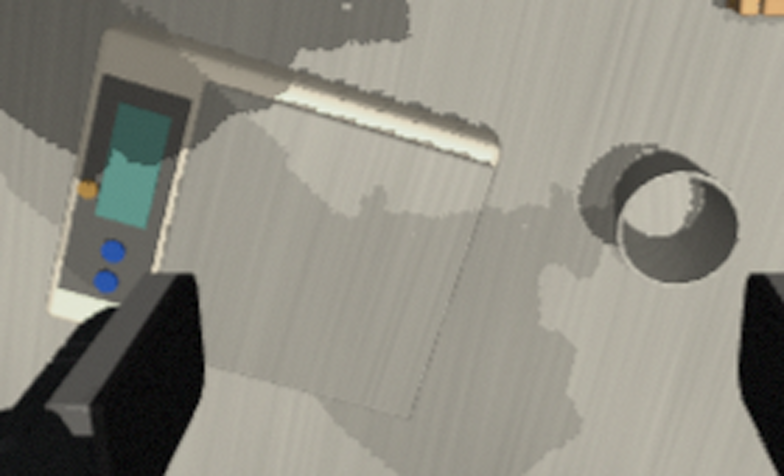

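In the crop the cup rim ellipse spans x 616-738 and y 172-283, so its centre is (677,228). The pan corners are at (205,82), (496,165) and (410,417).

Run:
```python
from h import *
d=np.load("w1.npz"); P=(d["K"],d["T"])
T=lambda x,y:(180+(x+.5)/2.9-.5,140+(y+.5)/2.9-.5)
C=lambda x,y:(110+(x+.5)/2.8-.5,170+(y+.5)/2.8-.5)
def two(k,a,b,z): print(k,tri(ray("top",*T(*a)),ray(0,*C(*b),P=P)).round(4),"w",onz(0,*C(*b),z,P=P).round(4)[:2],"t",onz("top",*T(*a),z).round(4)[:2])
two("cup",(592,124),(677,227.5),.05)
two("panTL",(591,400),(205,82),.048);two("panTR",(588,231),(496,165),.048);two("panBR",(763,240),(410,417),.048);two("panBL",(767,405),(119,334),.048)
c=np.array([.651,-.0205,0]);y=np.array([-np.sin(.209),np.cos(.209),0])
for n,o in(("white",-.094),("yellow",0),("brown",.094)): print(n,(c+o*y).round(4))
b=np.array([.4483,-.1396,0]); w=np.array([.444,-.018,0])
z=lambda p,h:[p[0],p[1],h]
g=c-.094*y; k=c+.094*y; l=np.array([.437,.159,0])
wp(z(w,.20),z(w,.029),z(w,.20),z(g,.20),z(g,.037),z(g,.20),z(b,.2),z(b,.029),z(b,.2),z(k,.2),z(k,.037),z(k,.2),z(l,.2),z(l,.029),z(l,.2),z(c,.2))
```

```text
cup [ 0.6206 -0.2793  0.0687] w [ 0.6268 -0.2865] t [ 0.6256 -0.2843]
panTL [ 0.3855 -0.2647  0.0367] w [ 0.3883 -0.2623] t [ 0.3848 -0.2608]
panTR [ 0.5308 -0.2723  0.0504] w [ 0.5321 -0.274 ] t [ 0.5301 -0.2721]
panBR [ 0.5177 -0.4267  0.0407] w [ 0.5186 -0.4223] t [ 0.5151 -0.4233]
panBL [ 0.3702 -0.3984  0.065 ] w [ 0.3625 -0.405 ] t [ 0.3738 -0.4092]
white [ 0.6705 -0.1125  0.    ]
yellow [ 0.651  -0.0205  0.    ]
brown [0.6315 0.0715 0.    ]
t 2.22 tcp [ 0.498  -0.0005  0.3292] x-az 1.7781 tilt [-0.001 -0.    -1.   ] gap 0.0852 F [-0.3 -0.3  0.2]
[ -6.1 -56.4 129.2]
[-0.00e+00  1.00e-01  1.71e+02]
[ 0.00e+00 -1.00e-01 -1.71e+02]
[-1.391e+02  2.022e+02 -1.000e-01]
[-0.00e+00  1.00e-01  1.63e+02]
[ 0.00e+00 -1.00e-01 -1.63e+02]
[ 1.92e+01 -2.23e+02  1.00e-01]
[-0.00e+00  1.00e-01  1.71e+02]
[ 0.00e+00 -1.00e-01 -1.71e+02]
[ 1.688e+02  2.227e+02 -1.000e-01]
[-0.00e+00  1.00e-01  1.63e+02]
[ 0.00e+00 -1.00e-01 -1.63e+02]
[ 1.257e+02 -1.723e+02  1.000e-01]
[-0.00e+00  1.00e-01  1.71e+02]
[ 0.00e+00 -1.00e-01 -1.71e+02]
[-2.197e+02  1.725e+02 -1.000e-01]
```

Positions are settled: pan centre (0.4505, -0.342), cup (0.626, -0.285). White goes first.

Call:
{"op": "step_arm", "data": {
  "moves": [
    [[-3,-28,25],[0,0,0],85],
    [[-6,-56,50],[0,0,0],85],
    [[-6,-56,85],[0,0,0],85],
    [[-6,-56,120],[0,0,0],85],
    [[-6,-56,155],[0,0,0],85],
    [[-6,-56,180],[0,0,0],85],
    [[-6,-56,190],[0,0,0],85],
    [[-6,-56,190],[0,0,0],85]
  ]
}}

```text
clock: 2.88
tcp_pos: [0.4424, -0.0204, 0.1362]
orientation: [-0.003, 0.632, 0.775, -0.002]
wrist_force: [0.4, 0.4, -0.8]
finger_gap: 0.085
grip_force: 0.0
```

Run:
```python
from h import *
wp([.444,-.018,.029]); shot("wrist","w3")
```

```text
t 2.88 tcp [ 0.4424 -0.0204  0.1362] x-az 1.7724 tilt [-0.006  0.001 -1.   ] gap 0.085 F [ 0.4  0.4 -0.8]
[  1.8   2.7 107.2]
```

View pics/w3.png

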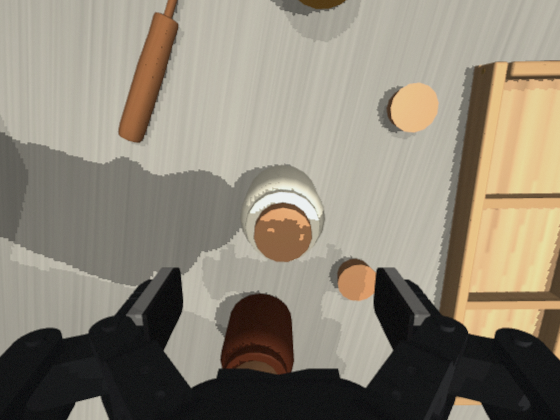

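The picture shows white's cork at (283,233), nearly centred between the fingers (centre 278), and the path down is clear.

Call:
{"op": "step_arm", "data": {
  "moves": [
    [[2,2,25],[0,0,0],85],
    [[2,2,50],[0,0,0],85],
    [[2,2,75],[0,0,0],85],
    [[2,2,95],[0,0,0],85],
    [[2,2,107],[0,0,0],85],
    [[2,2,107],[0,0,0],85],
    [[2,2,107],[0,0,0],58],
    [[2,2,107],[0,0,0],55]
  ],
  "grip_force": 30
}}

```text
clock: 3.6
tcp_pos: [0.448, -0.0175, 0.0337]
orientation: [0.001, 0.631, 0.775, 0.0]
wrist_force: [-2.4, 0.6, 0.7]
finger_gap: 0.0635
grip_force: 0.7
```

Call:
{"op": "step_arm", "data": {
  "moves": [
    [[0,0,0],[0,0,0],50],
    [[0,0,0],[0,0,0],50],
    [[0,0,0],[0,0,0],50],
    [[0,0,0],[0,0,0],50],
    [[0,0,0],[0,0,0],50],
    [[0,0,0],[0,0,0],50]
  ]
}}

```text
clock: 4.1
tcp_pos: [0.448, -0.0174, 0.0339]
orientation: [0.002, 0.631, 0.776, 0.0]
wrist_force: [-2.2, -2.1, 6.7]
finger_gap: 0.0585
grip_force: 32.8
```

Gripped at a 58.5 mm gap and 33 N, with the TCP 34 mm above the foot. Lifting.

Call:
{"op": "step_arm", "data": {
  "moves": [
    [[0,0,-5],[0,0,0],50],
    [[0,0,-15],[0,0,0],50],
    [[0,0,-40],[0,0,0],50],
    [[0,0,-65],[0,0,0],50],
    [[0,0,-90],[0,0,0],50],
    [[0,0,-110],[0,0,0],50],
    [[0,0,-120],[0,0,0],50],
    [[0,0,-120],[0,0,0],50]
  ]
}}

```text
clock: 4.77
tcp_pos: [0.4488, -0.0169, 0.1553]
orientation: [0.002, 0.631, 0.776, 0.001]
wrist_force: [0.5, 0.0, -3.4]
finger_gap: 0.0584
grip_force: 34.0
```

Run:
```python
from h import *
wp([.6705,-.1125,.155],[.6705,-.1125,.042])
```

```text
t 4.77 tcp [ 0.4488 -0.0169  0.1553] x-az 1.776 tilt [ 0.006 -0.001 -1.   ] gap 0.0584 F [ 0.5  0.  -3.4]
[-138.8  197.6    1.6]
[  0.2  -0.6 113. ]
```

Call:
{"op": "step_arm", "data": {
  "moves": [
    [[-12,17,0],[0,0,0],50],
    [[-34,48,0],[0,0,0],50],
    [[-56,79,0],[0,0,0],50],
    [[-78,110,0],[0,0,0],50],
    [[-100,141,0],[0,0,0],50],
    [[-122,172,0],[0,0,0],50],
    [[-135,191,0],[0,0,0],50],
    [[-139,198,0],[0,0,0],50]
  ]
}}

```text
clock: 5.43
tcp_pos: [0.6717, -0.1143, 0.1498]
orientation: [0.0, 0.631, 0.775, -0.0]
wrist_force: [0.1, 0.7, -2.8]
finger_gap: 0.0586
grip_force: 34.0
```

Call:
{"op": "step_arm", "data": {
  "moves": [
    [[0,0,5],[0,0,0],50],
    [[0,0,20],[0,0,0],50],
    [[0,0,40],[0,0,0],50],
    [[0,0,60],[0,0,0],50],
    [[0,0,75],[0,0,0],50],
    [[0,0,80],[0,0,0],50],
    [[0,0,80],[0,0,0],50]
  ]
}}

```text
clock: 6.02
tcp_pos: [0.6663, -0.1114, 0.0696]
orientation: [-0.003, 0.631, 0.776, -0.001]
wrist_force: [0.1, 0.4, -2.9]
finger_gap: 0.0587
grip_force: 33.9
```

Run:
```python
from h import *
wp([.6705,-.1125,.042]); shot("wrist","w4"); print(telemetry.get_state()["tcp_pos"])
```

```text
t 6.02 tcp [ 0.6663 -0.1114  0.0696] x-az 1.7761 tilt [-0.005  0.002 -1.   ] gap 0.0587 F [ 0.1  0.4 -2.9]
[-2.   4.  27.6]
[ 0.66759254 -0.11178621  0.07132494]
```

View pics/w4.png

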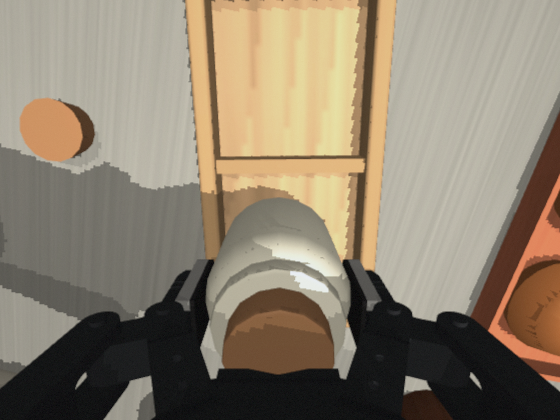

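White is held upright above the end compartment; the divider is at (216-365,165) and the tray appears slightly right of the tool axis. I'll work out the residual offset.

Run:
```python
from h import *
P=cam("wrist"); s=telemetry.get_state(); R=R0()
f=lambda u,v,z:(1000*R.T@(onz(0,u,v,z,P=P)-s["tcp_pos"])).round(1)
print("divider L,R ends",f(217,165,.022),f(365,165,.022),"walls row240",f(206,240,.026),f(374,240,.026), "row30", f(190,30,.026),f(394,30,.026), s["tcp_pos"])
```

```text
divider L,R ends [ 43.8 -36.1  49.5] [43.8 49.7 49.3] walls row240 [ -1.3 -44.4  45.4] [-1.2 57.5 45.2] row30 [113.  -45.4  45.6] [113.   58.1  45.3] [ 0.66759254 -0.11178621  0.07132494]
```

Call:
{"op": "step_arm", "data": {
  "moves": [
    [[-2,3,0],[0,0,0],50],
    [[-3,6,5],[0,0,0],50],
    [[-3,6,12],[0,0,0],50],
    [[-3,6,18],[0,0,0],50],
    [[-3,6,22],[0,0,0],50],
    [[-3,6,25],[0,0,0],50],
    [[-3,6,26],[0,0,0],50],
    [[-3,6,26],[0,0,0],50]
  ]
}}

```text
clock: 6.73
tcp_pos: [0.6751, -0.1141, 0.0457]
orientation: [-0.0, 0.631, 0.776, -0.0]
wrist_force: [-0.0, -0.5, -3.3]
finger_gap: 0.0588
grip_force: 34.0
```

Still hanging (-3.3 N), about 5 mm above the floor, so I'll lower it in 1 mm steps.

Call:
{"op": "step_arm", "data": {
  "moves": [
    [[0,0,1],[0,0,0],50],
    [[0,0,2],[0,0,0],50],
    [[0,0,3],[0,0,0],50],
    [[0,0,4],[0,0,0],50],
    [[0,0,4],[0,0,0],50],
    [[0,0,4],[0,0,0],50]
  ]
}}

```text
clock: 7.23
tcp_pos: [0.6754, -0.1142, 0.0423]
orientation: [-0.0, 0.631, 0.776, -0.0]
wrist_force: [0.5, 0.4, -3.3]
finger_gap: 0.0586
grip_force: 34.0
```

Call:
{"op": "step_arm", "data": {
  "moves": [
    [[0,0,0.5],[0,0,0],50],
    [[0,0,1],[0,0,0],50],
    [[0,0,1],[0,0,0],50]
  ]
}}

```text
clock: 7.48
tcp_pos: [0.6754, -0.1142, 0.0412]
orientation: [-0.0, 0.631, 0.776, -0.0]
wrist_force: [1.4, -0.2, -3.5]
finger_gap: 0.0585
grip_force: 34.0
```

Call:
{"op": "step_arm", "data": {
  "moves": [
    [[0,0,0.5],[0,0,0],50],
    [[0,0,1],[0,0,0],50],
    [[0,0,1],[0,0,0],50]
  ]
}}

```text
clock: 7.73
tcp_pos: [0.6754, -0.1141, 0.0401]
orientation: [-0.0, 0.631, 0.776, -0.0]
wrist_force: [0.4, 0.3, -3.3]
finger_gap: 0.059
grip_force: 34.0
```

Call:
{"op": "step_arm", "data": {
  "moves": [
    [[0,0,0.5],[0,0,0],50],
    [[0,0,1],[0,0,0],50],
    [[0,0,1],[0,0,0],50]
  ]
}}

```text
clock: 7.98
tcp_pos: [0.6755, -0.1142, 0.04]
orientation: [0.0, 0.631, 0.776, 0.0]
wrist_force: [-2.9, 0.8, 3.2]
finger_gap: 0.0585
grip_force: 34.5
```

Contact at TCP 0.040, as expected (34 + 6 mm). Releasing and rising.

Call:
{"op": "step_arm", "data": {
  "moves": [
    [[0,0,0],[0,0,0],62],
    [[0,0,0],[0,0,0],66],
    [[0,0,0],[0,0,0],85],
    [[0,0,0],[0,0,0],85],
    [[0,0,0],[0,0,0],85],
    [[0,0,-5],[0,0,0],85],
    [[0,0,-20],[0,0,0],85],
    [[0,0,-45],[0,0,0],85]
  ]
}}

```text
clock: 8.65
tcp_pos: [0.6734, -0.1136, 0.0819]
orientation: [-0.003, 0.631, 0.776, -0.001]
wrist_force: [-0.3, 0.2, 0.1]
finger_gap: 0.0847
grip_force: 0.0
```

Call:
{"op": "step_arm", "data": {
  "moves": [
    [[0,0,-30],[0,0,0],85],
    [[0,0,-65],[0,0,0],85],
    [[10,-40,-65],[0,0,0],85],
    [[13,-80,-65],[0,0,0],85],
    [[16,-120,-65],[0,0,0],85],
    [[18,-160,-65],[0,0,0],85],
    [[19,-195,-65],[0,0,0],85],
    [[19,-220,-65],[0,0,0],85]
  ]
}}

```text
clock: 9.32
tcp_pos: [0.4531, -0.1399, 0.1496]
orientation: [-0.0, 0.631, 0.776, -0.0]
wrist_force: [0.5, -0.1, -0.2]
finger_gap: 0.0854
grip_force: 0.0
```

Run:
```python
from h import *
wp([.4483,-.1396,.145],[.4483,-.1396,.034]); im,P=shot("wrist","w5")
s=telemetry.get_state(); R=R0()
h=cv2.cvtColor(im,cv2.COLOR_RGB2HSV); m=cv2.inRange(h,(8,90,90),(20,190,255)); m[:,:180]=0; m[:,380:]=0; m[:150]=0; m[290:]=0
_,L,S,C=cv2.connectedComponentsWithStats(m); 
for i in range(1,len(S)):
    if S[i][4]>300: print(S[i],C[i].round(1),(1000*R.T@(onz(0,*C[i],.092,P=P)-s["tcp_pos"])).round(1))
```

```text
t 9.32 tcp [ 0.4531 -0.1399  0.1496] x-az 1.7756 tilt [-0.001 -0.    -1.   ] gap 0.0854 F [ 0.5 -0.1 -0.2]
[ 1.3 -4.6  4.6]
[-0.00e+00  1.00e-01  1.11e+02]
[ 244  190   60   65 2904] [272.7 222.1] [ 5.1 -0.3 57.3]
```

View pics/w5.png

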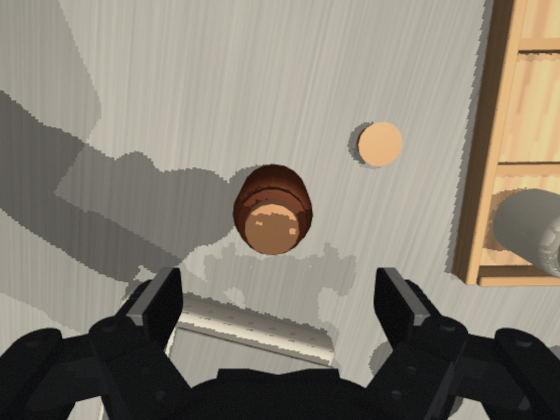

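The picture shows brown's cork at (272,228), nearly centred, and white standing upright in the end compartment at right. Descending on brown.

Call:
{"op": "step_arm", "data": {
  "moves": [
    [[3,-2,25],[0,0,0],85],
    [[3,-2,50],[0,0,0],85],
    [[3,-2,75],[0,0,0],85],
    [[3,-2,98],[0,0,0],85],
    [[3,-2,114],[0,0,0],85],
    [[3,-2,114],[0,0,0],85],
    [[3,-2,114],[0,0,0],58],
    [[3,-2,114],[0,0,0],55]
  ]
}}

```text
clock: 10.03
tcp_pos: [0.4542, -0.1382, 0.0363]
orientation: [0.0, 0.631, 0.776, -0.0]
wrist_force: [-1.9, -1.2, 2.5]
finger_gap: 0.0633
grip_force: 1.1
```

Call:
{"op": "step_arm", "data": {
  "moves": [
    [[0,0,0],[0,0,0],50],
    [[0,0,0],[0,0,0],50],
    [[0,0,0],[0,0,0],50],
    [[0,0,0],[0,0,0],50],
    [[0,0,0],[0,0,0],50],
    [[0,0,0],[0,0,0],50]
  ]
}}

```text
clock: 10.53
tcp_pos: [0.4547, -0.1384, 0.0369]
orientation: [0.001, 0.631, 0.776, 0.0]
wrist_force: [-1.9, 1.6, 7.5]
finger_gap: 0.0588
grip_force: 33.4
```

Call:
{"op": "step_arm", "data": {
  "moves": [
    [[0,0,-5],[0,0,0],50],
    [[0,0,-15],[0,0,0],50],
    [[0,0,-40],[0,0,0],50],
    [[0,0,-65],[0,0,0],50],
    [[0,0,-90],[0,0,0],50],
    [[0,0,-110],[0,0,0],50],
    [[0,0,-120],[0,0,0],50],
    [[0,0,-120],[0,0,0],50]
  ]
}}

```text
clock: 11.2
tcp_pos: [0.4553, -0.1385, 0.1579]
orientation: [0.003, 0.631, 0.776, 0.001]
wrist_force: [-0.7, -0.1, -2.6]
finger_gap: 0.0586
grip_force: 33.5
```

Run:
```python
from h import *
wp([.635,.0710,.155],[.635,.0710,.075])
```

```text
t 11.2 tcp [ 0.4553 -0.1385  0.1579] x-az 1.7759 tilt [ 0.005 -0.002 -1.   ] gap 0.0586 F [-0.7 -0.1 -2.6]
[168.6 218.6   3.2]
[ 0.3 -0.3 80. ]
```

Call:
{"op": "step_arm", "data": {
  "moves": [
    [[10,14,0],[0,0,0],50],
    [[34,44,0],[0,0,0],50],
    [[58,75,0],[0,0,0],50],
    [[82,106,0],[0,0,0],50],
    [[106,137,0],[0,0,0],50],
    [[130,168,0],[0,0,0],50],
    [[150,195,0],[0,0,0],50],
    [[162,211,0],[0,0,0],50]
  ]
}}

```text
clock: 11.87
tcp_pos: [0.6284, 0.0669, 0.1528]
orientation: [-0.001, 0.63, 0.777, -0.0]
wrist_force: [0.1, -0.6, -2.6]
finger_gap: 0.0587
grip_force: 33.5
```

Call:
{"op": "step_arm", "data": {
  "moves": [
    [[7,7,5],[0,0,0],50],
    [[7,8,20],[0,0,0],50],
    [[7,8,40],[0,0,0],50],
    [[7,8,60],[0,0,0],50],
    [[7,8,75],[0,0,0],50],
    [[7,8,80],[0,0,0],50],
    [[7,8,80],[0,0,0],50],
    [[7,8,80],[0,0,0],50]
  ]
}}

```text
clock: 12.53
tcp_pos: [0.6331, 0.0718, 0.0748]
orientation: [-0.0, 0.631, 0.776, -0.001]
wrist_force: [-0.2, -0.4, -2.1]
finger_gap: 0.0585
grip_force: 33.5
```

Run:
```python
from h import *
wp([.635,.0710,.043]); shot("wrist","w6")
```

```text
t 12.53 tcp [0.6331 0.0718 0.0748] x-az 1.7753 tilt [-0.001 -0.    -1.   ] gap 0.0585 F [-0.2 -0.4 -2.1]
[-1.2  1.8 31.8]
```

View pics/w6.png

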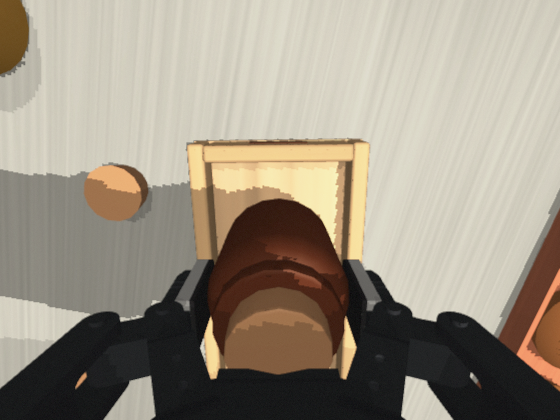

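Brown is centred between the long walls (188 and 368, centre 278). The end wall's outer edge is at row 143 and its inner edge at row 160.

Run:
```python
from h import *
P=cam("wrist"); s=telemetry.get_state(); R=R0()
f=lambda u,v,z:(1000*R.T@(onz(0,u,v,z,P=P)-s["tcp_pos"])).round(1)
print(f(278,143,.030),f(278,160,.030),f(188,150,.030),f(368,150,.03),s["tcp_pos"])
```

```text
[56.6 -0.6 45.7] [47.2 -0.6 45.7] [ 52.8 -51.1  45.7] [52.8 49.8 45.7] [0.63387179 0.0718681  0.07572541]
```

Call:
{"op": "step_arm", "data": {
  "moves": [
    [[0,0,5],[0,0,0],50],
    [[0,0,14],[0,0,0],50],
    [[0,0,22],[0,0,0],50],
    [[0,0,26],[0,0,0],50],
    [[0,0,28],[0,0,0],50],
    [[0,0,29],[0,0,0],50],
    [[0,0,30],[0,0,0],50],
    [[0,0,30],[0,0,0],50]
  ]
}}

```text
clock: 13.25
tcp_pos: [0.6338, 0.0722, 0.0452]
orientation: [0.0, 0.631, 0.776, -0.0]
wrist_force: [-0.1, 0.1, -2.5]
finger_gap: 0.0587
grip_force: 33.5
```

Call:
{"op": "step_arm", "data": {
  "moves": [
    [[0,0,0.5],[0,0,0],50],
    [[0,0,1],[0,0,0],50],
    [[0,0,1],[0,0,0],50]
  ]
}}

```text
clock: 13.5
tcp_pos: [0.6338, 0.0722, 0.0444]
orientation: [0.0, 0.631, 0.776, 0.0]
wrist_force: [-0.4, -0.0, -1.3]
finger_gap: 0.0588
grip_force: 33.5
```

Call:
{"op": "step_arm", "data": {
  "moves": [
    [[0,0,0.5],[0,0,0],50],
    [[0,0,1],[0,0,0],50],
    [[0,0,1],[0,0,0],50]
  ]
}}

```text
clock: 13.75
tcp_pos: [0.6336, 0.0722, 0.0432]
orientation: [0.0, 0.631, 0.776, -0.0]
wrist_force: [0.0, 0.7, -2.2]
finger_gap: 0.0587
grip_force: 33.5
```

Call:
{"op": "step_arm", "data": {
  "moves": [
    [[0,0,0.5],[0,0,0],50],
    [[0,0,1],[0,0,0],50],
    [[0,0,1],[0,0,0],50]
  ]
}}

```text
clock: 14.0
tcp_pos: [0.6337, 0.0723, 0.0429]
orientation: [0.0, 0.631, 0.776, 0.0]
wrist_force: [-3.2, 0.0, 4.6]
finger_gap: 0.0584
grip_force: 34.0
```

Call:
{"op": "step_arm", "data": {
  "moves": [
    [[0,0,0],[0,0,0],62],
    [[0,0,0],[0,0,0],66],
    [[0,0,0],[0,0,0],85],
    [[0,0,0],[0,0,0],85],
    [[0,0,0],[0,0,0],85],
    [[0,0,-5],[0,0,0],85],
    [[0,0,-20],[0,0,0],85],
    [[0,0,-45],[0,0,0],85]
  ]
}}

```text
clock: 14.67
tcp_pos: [0.6315, 0.0722, 0.0852]
orientation: [-0.002, 0.631, 0.776, -0.002]
wrist_force: [0.0, 0.3, 0.3]
finger_gap: 0.0849
grip_force: 0.0
```

Call:
{"op": "step_arm", "data": {
  "moves": [
    [[0,0,-30],[0,0,0],85],
    [[0,0,-65],[0,0,0],85],
    [[23,-32,-65],[0,0,0],85],
    [[46,-64,-65],[0,0,0],85],
    [[69,-96,-65],[0,0,0],85],
    [[92,-128,-65],[0,0,0],85],
    [[112,-156,-65],[0,0,0],85],
    [[125,-175,-65],[0,0,0],85]
  ]
}}

```text
clock: 15.33
tcp_pos: [0.4335, 0.1598, 0.1526]
orientation: [-0.0, 0.631, 0.776, -0.0]
wrist_force: [1.0, 0.4, -0.1]
finger_gap: 0.0848
grip_force: 0.0
```

Run:
```python
from h import *
wp([.437,.159,.035]); im,P=shot("wrist","w7")
s=telemetry.get_state(); R=R0()
h=cv2.cvtColor(im,cv2.COLOR_RGB2HSV); m=cv2.inRange(h,(8,90,90),(20,180,255)); m[:,180:380]=m[:,180:380]; m[:,:180]=0; m[:,380:]=0; m[:150]=0; m[290:]=0
_,L,S,C=cv2.connectedComponentsWithStats(m); 
for i in range(1,len(S)):
    if S[i][4]>300: print(S[i],C[i].round(1),(1000*R.T@(onz(0,*C[i],.092,P=P)-s["tcp_pos"])).round(1))
```

```text
t 15.33 tcp [0.4335 0.1598 0.1526] x-az 1.7769 tilt [-0.001  0.    -1.   ] gap 0.0848 F [ 1.   0.4 -0.1]
[ -1.6   3.4 117.6]
[ 180  150   35   50 1404] [194.6 172.6] [ 35.8 -48.7  60.7]
[ 244  167   79   90 4699] [282.9 214.8] [ 8.4  5.9 60.4]
```

View pics/w7.png

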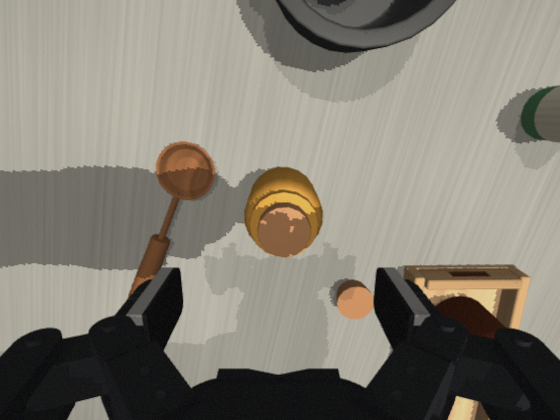

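The picture shows yellow's cork at (284,230), nearly centred. The spoon is at left, lower than the fingertips will go, and the mortar and bottle are clear. Descending.

Call:
{"op": "step_arm", "data": {
  "moves": [
    [[0,3,25],[0,0,0],85],
    [[0,3,50],[0,0,0],85],
    [[0,3,75],[0,0,0],85],
    [[0,3,98],[0,0,0],85],
    [[0,3,115],[0,0,0],85],
    [[0,3,115],[0,0,0],85],
    [[0,3,115],[0,0,0],58],
    [[0,3,115],[0,0,0],55]
  ]
}}

```text
clock: 16.05
tcp_pos: [0.4406, 0.1597, 0.0383]
orientation: [0.0, 0.631, 0.776, 0.0]
wrist_force: [-1.0, -0.6, 0.2]
finger_gap: 0.0635
grip_force: 0.2
```

Call:
{"op": "step_arm", "data": {
  "moves": [
    [[0,0,0],[0,0,0],50],
    [[0,0,0],[0,0,0],50],
    [[0,0,0],[0,0,0],50],
    [[0,0,0],[0,0,0],50],
    [[0,0,0],[0,0,0],50],
    [[0,0,0],[0,0,0],50]
  ]
}}

```text
clock: 16.55
tcp_pos: [0.4408, 0.1597, 0.0388]
orientation: [0.001, 0.631, 0.776, 0.001]
wrist_force: [-2.4, -0.4, 6.7]
finger_gap: 0.0588
grip_force: 33.2
```

Call:
{"op": "step_arm", "data": {
  "moves": [
    [[0,0,-5],[0,0,0],50],
    [[0,0,-15],[0,0,0],50],
    [[0,0,-40],[0,0,0],50],
    [[0,0,-65],[0,0,0],50],
    [[0,0,-95],[0,0,0],50],
    [[0,0,-125],[0,0,0],50],
    [[0,0,-140],[0,0,0],50],
    [[0,0,-140],[0,0,0],50]
  ]
}}

```text
clock: 17.22
tcp_pos: [0.4425, 0.1601, 0.1815]
orientation: [0.003, 0.631, 0.776, 0.003]
wrist_force: [0.6, -0.5, -2.9]
finger_gap: 0.0583
grip_force: 33.7
```

Run:
```python
from h import *
wp([.6545,-.021,.185],[.6545,-.021,.085])
```

```text
t 17.22 tcp [0.4425 0.1601 0.1815] x-az 1.7759 tilt [ 0.008  0.001 -1.   ] gap 0.0583 F [ 0.6 -0.5 -2.9]
[-220.5  170.7   -2.1]
[  0.   -0.8 100. ]
```

Call:
{"op": "step_arm", "data": {
  "moves": [
    [[-14,11,0],[0,0,0],50],
    [[-42,32,0],[0,0,0],50],
    [[-70,54,0],[0,0,0],50],
    [[-98,76,0],[0,0,0],50],
    [[-126,98,0],[0,0,0],50],
    [[-154,120,0],[0,0,0],50],
    [[-182,141,0],[0,0,0],50],
    [[-205,159,0],[0,0,0],50]
  ]
}}

```text
clock: 17.88
tcp_pos: [0.6382, -0.0107, 0.1752]
orientation: [-0.001, 0.631, 0.775, -0.001]
wrist_force: [0.3, -0.5, -3.4]
finger_gap: 0.0587
grip_force: 33.7
```

Call:
{"op": "step_arm", "data": {
  "moves": [
    [[-12,9,0],[0,0,0],50],
    [[-15,12,10],[0,0,0],50],
    [[-15,12,30],[0,0,0],50],
    [[-15,12,50],[0,0,0],50],
    [[-15,12,70],[0,0,0],50],
    [[-15,12,80],[0,0,0],50],
    [[-15,12,80],[0,0,0],50],
    [[-15,12,80],[0,0,0],50]
  ]
}}

```text
clock: 18.55
tcp_pos: [0.6508, -0.0204, 0.0962]
orientation: [-0.001, 0.631, 0.776, -0.001]
wrist_force: [-0.7, -0.6, -2.6]
finger_gap: 0.0586
grip_force: 33.7
```

Run:
```python
from h import *
wp([.6546,-.021,.045])
```

```text
t 18.55 tcp [ 0.6508 -0.0204  0.0962] x-az 1.7764 tilt [-0.003  0.    -1.   ] gap 0.0586 F [-0.7 -0.6 -2.6]
[-1.5  3.7 51.2]
```

Call:
{"op": "step_arm", "data": {
  "moves": [
    [[-1,2,5],[0,0,0],50],
    [[-1,2,15],[0,0,0],50],
    [[-1,2,27],[0,0,0],50],
    [[-1,2,38],[0,0,0],50],
    [[-1,2,44],[0,0,0],50],
    [[-1,2,47],[0,0,0],50],
    [[-1,2,48],[0,0,0],50],
    [[-1,2,48],[0,0,0],50]
  ]
}}

```text
clock: 19.22
tcp_pos: [0.6543, -0.0216, 0.0492]
orientation: [0.0, 0.631, 0.776, -0.0]
wrist_force: [0.6, -1.1, -2.6]
finger_gap: 0.0587
grip_force: 33.7
```

Call:
{"op": "step_arm", "data": {
  "moves": [
    [[0,0,0.5],[0,0,0],50],
    [[0,0,1],[0,0,0],50],
    [[0,0,1],[0,0,0],50]
  ]
}}

```text
clock: 19.47
tcp_pos: [0.6546, -0.0216, 0.0488]
orientation: [0.0, 0.631, 0.776, 0.0]
wrist_force: [1.3, 0.3, -2.4]
finger_gap: 0.0587
grip_force: 33.7
```

Call:
{"op": "step_arm", "data": {
  "moves": [
    [[0,0,0.5],[0,0,0],50],
    [[0,0,1],[0,0,0],50],
    [[0,0,1.5],[0,0,0],50],
    [[0,0,2],[0,0,0],50],
    [[0,0,2],[0,0,0],50]
  ]
}}

```text
clock: 19.88
tcp_pos: [0.6541, -0.0216, 0.0461]
orientation: [-0.0, 0.631, 0.776, -0.0]
wrist_force: [0.7, -0.4, -3.1]
finger_gap: 0.0587
grip_force: 33.7
```

Call:
{"op": "step_arm", "data": {
  "moves": [
    [[0,0,0.5],[0,0,0],50],
    [[0,0,1],[0,0,0],50],
    [[0,0,1],[0,0,0],50]
  ]
}}

```text
clock: 20.13
tcp_pos: [0.6541, -0.0215, 0.0451]
orientation: [-0.0, 0.631, 0.776, -0.0]
wrist_force: [0.3, -1.4, -2.9]
finger_gap: 0.0586
grip_force: 33.7
```

Call:
{"op": "step_arm", "data": {
  "moves": [
    [[0,0,0.5],[0,0,0],50],
    [[0,0,0.5],[0,0,0],50],
    [[0,0,0.5],[0,0,0],50]
  ]
}}

```text
clock: 20.38
tcp_pos: [0.6542, -0.0216, 0.045]
orientation: [0.0, 0.631, 0.776, -0.0]
wrist_force: [-1.8, 0.5, -1.4]
finger_gap: 0.0583
grip_force: 33.8
```

Touching down (the load is coming off). Release and rise.

Call:
{"op": "step_arm", "data": {
  "moves": [
    [[0,0,0.3],[0,0,0],60],
    [[0,0,0.3],[0,0,0],63],
    [[0,0,0.3],[0,0,0],85],
    [[0,0,0.3],[0,0,0],85],
    [[0,0,0.3],[0,0,0],85],
    [[0,0,-5],[0,0,0],85],
    [[0,0,-20],[0,0,0],85],
    [[0,0,-45],[0,0,0],85]
  ]
}}

```text
clock: 21.05
tcp_pos: [0.6521, -0.0213, 0.0878]
orientation: [-0.002, 0.631, 0.776, -0.001]
wrist_force: [0.2, -0.2, -0.9]
finger_gap: 0.0851
grip_force: 0.0
```

Run:
```python
from h import *
wp([.654,-.0215,.16],[.626,-.285,.16],[.626,-.285,.014],[.626,-.285,.16],[.4505,-.342,.16],[.4505,-.342,.062])
```

```text
t 21.05 tcp [ 0.6521 -0.0213  0.0878] x-az 1.7757 tilt [-0.005  0.001 -1.   ] gap 0.0851 F [ 0.2 -0.2 -0.9]
[ -0.5   1.4 -72.2]
[-2.523e+02 -8.100e+01 -1.000e-01]
[ -0.3   0.7 146. ]
[   0.3   -0.7 -146. ]
[ -20.1 -183.4    0.9]
[-0.2  0.5 98. ]
```

Call:
{"op": "step_arm", "data": {
  "moves": [
    [[0,1,-30],[0,0,0],85],
    [[0,1,-65],[0,0,0],85],
    [[-30,-9,-75],[0,0,0],85],
    [[-65,-20,-75],[0,0,0],85],
    [[-103,-32,-75],[0,0,0],85],
    [[-141,-45,-75],[0,0,0],85],
    [[-179,-57,-75],[0,0,0],85],
    [[-217,-69,-75],[0,0,0],85]
  ]
}}

```text
clock: 21.72
tcp_pos: [0.6305, -0.2498, 0.1656]
orientation: [0.0, 0.631, 0.776, 0.0]
wrist_force: [0.9, -0.1, 0.4]
finger_gap: 0.0844
grip_force: 0.0
```

Call:
{"op": "step_arm", "data": {
  "moves": [
    [[-25,-8,0],[0,0,0],85],
    [[-35,-11,0],[0,0,0],85],
    [[-35,-11,10],[0,0,0],85],
    [[-35,-11,25],[0,0,0],85],
    [[-35,-11,40],[0,0,0],85],
    [[-35,-11,40],[0,0,0],85],
    [[-35,-11,40],[0,0,0],85]
  ]
}}

```text
clock: 22.3
tcp_pos: [0.6266, -0.2822, 0.1236]
orientation: [-0.002, 0.63, 0.776, -0.0]
wrist_force: [-0.1, 0.5, 0.3]
finger_gap: 0.0854
grip_force: 0.0
```

Run:
```python
from h import *
im,P=shot("wrist","w8"); wp([.626,-.285,.014]); np.savez("w8.npz",K=P[0],T=P[1],R=R0(),p=telemetry.get_state()["tcp_pos"])
```

```text
t 22.35 tcp [ 0.6273 -0.2828  0.1248] x-az 1.7776 tilt [-0.001  0.001 -1.   ] gap 0.0848 F [0.  0.3 0.2]
[ -1.9  -1.7 110.8]
```

View pics/w8.png

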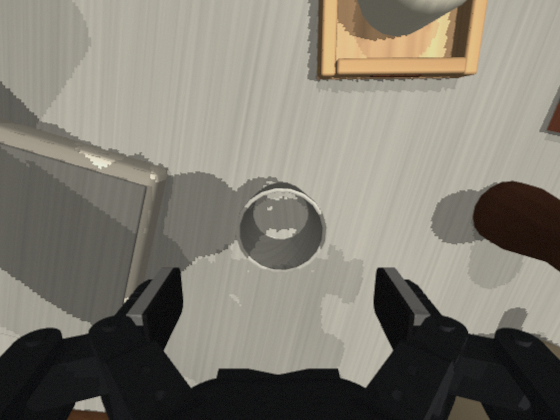

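The cup rim spans x 239-326 and y 189-271, so its centre is (282.5,230). The pepper mill at right and the scale at left are clear of the fingers.

Run:
```python
from h import *
d=np.load("w8.npz"); P=(d["K"],d["T"]); d1=np.load("w1.npz"); P1=(d1["K"],d1["T"])
X=onz(0,282.5,230,.05,P=P); print(X.round(4),(1000*d["R"].T@(X-d["p"])).round(1),"tri",tri(ray(0,282.5,230,P=P),ray(0,351.5,251,P=P1)).round(4))
```

```text
[ 0.6299 -0.2866  0.05  ] [-4.3  1.8 74.8] tri [ 0.631  -0.2911  0.0376]
```

Call:
{"op": "step_arm", "data": {
  "moves": [
    [[-3,1,25],[0,0,0],85],
    [[-3,1,50],[0,0,0],85],
    [[-3,1,75],[0,0,0],85],
    [[-3,1,95],[0,0,0],85],
    [[-3,1,106],[0,0,0],85],
    [[-3,1,106],[0,0,0],85],
    [[-3,1,106],[0,0,0],64],
    [[-3,1,106],[0,0,0],58]
  ],
  "grip_force": 20
}}

```text
clock: 23.02
tcp_pos: [0.6301, -0.2878, 0.0209]
orientation: [0.002, 0.631, 0.776, 0.0]
wrist_force: [-2.0, -1.0, 2.4]
finger_gap: 0.064
grip_force: 1.7
```

Call:
{"op": "step_arm", "data": {
  "moves": [
    [[0,0,0],[0,0,0],50],
    [[0,0,0],[0,0,0],50],
    [[0,0,0],[0,0,0],50],
    [[0,0,0],[0,0,0],50],
    [[0,0,0],[0,0,0],50],
    [[0,0,0],[0,0,0],50]
  ]
}}

```text
clock: 23.52
tcp_pos: [0.6302, -0.288, 0.0212]
orientation: [0.002, 0.631, 0.776, 0.0]
wrist_force: [-0.2, 1.3, 8.0]
finger_gap: 0.0617
grip_force: 22.4
```

Call:
{"op": "step_arm", "data": {
  "moves": [
    [[0,0,-5],[0,0,0],50],
    [[0,0,-15],[0,0,0],50],
    [[0,0,-40],[0,0,0],50],
    [[0,0,-65],[0,0,0],50],
    [[0,0,-95],[0,0,0],50],
    [[0,0,-115],[0,0,0],50],
    [[0,0,-120],[0,0,0],50],
    [[0,0,-120],[0,0,0],50]
  ]
}}

```text
clock: 24.18
tcp_pos: [0.63, -0.2881, 0.1415]
orientation: [0.002, 0.631, 0.776, 0.0]
wrist_force: [-0.3, 0.3, -1.2]
finger_gap: 0.0622
grip_force: 22.4
```

Run:
```python
from h import *
wp([.4505,-.342,.14],[.4505,-.342,.075])
```

```text
t 24.18 tcp [ 0.63   -0.2881  0.1415] x-az 1.7758 tilt [ 0.004 -0.003 -1.   ] gap 0.0622 F [-0.3  0.3 -1.2]
[ -16.3 -186.7    1. ]
[ 0.2 -0.2 65. ]
```

Call:
{"op": "step_arm", "data": {
  "moves": [
    [[-2,-20,0],[0,0,0],50],
    [[-5,-55,0],[0,0,0],50],
    [[-8,-90,0],[0,0,0],50],
    [[-11,-125,0],[0,0,0],50],
    [[-14,-160,0],[0,0,0],50],
    [[-16,-182,0],[0,0,0],50],
    [[-16,-187,0],[0,0,0],50],
    [[-16,-187,0],[0,0,0],50]
  ]
}}

```text
clock: 24.85
tcp_pos: [0.4468, -0.3407, 0.1374]
orientation: [-0.001, 0.632, 0.775, 0.0]
wrist_force: [0.3, 0.4, -1.3]
finger_gap: 0.062
grip_force: 22.5
```

Call:
{"op": "step_arm", "data": {
  "moves": [
    [[0,0,10],[0,0,0],50],
    [[0,0,25],[0,0,0],50],
    [[0,0,40],[0,0,0],50],
    [[0,0,50],[0,0,0],50],
    [[0,0,56],[0,0,0],50],
    [[0,0,58],[0,0,0],50],
    [[0,0,58],[0,0,0],50],
    [[0,0,58],[0,0,0],50]
  ]
}}

```text
clock: 25.52
tcp_pos: [0.4495, -0.3411, 0.0811]
orientation: [0.0, 0.631, 0.776, -0.0]
wrist_force: [-0.1, -0.1, -1.2]
finger_gap: 0.062
grip_force: 22.5
```

Call:
{"op": "step_arm", "data": {
  "moves": [
    [[0,0,3],[0,0,0],50],
    [[0,0,6],[0,0,0],50],
    [[0,0,8],[0,0,0],50],
    [[0,0,9],[0,0,0],50],
    [[0,0,10],[0,0,0],50],
    [[0,0,10],[0,0,0],50],
    [[0,0,10],[0,0,0],50]
  ]
}}

```text
clock: 26.1
tcp_pos: [0.4489, -0.3411, 0.0708]
orientation: [0.0, 0.631, 0.776, -0.0]
wrist_force: [-0.3, 0.7, -1.0]
finger_gap: 0.0622
grip_force: 22.5
```

Call:
{"op": "step_arm", "data": {
  "moves": [
    [[0,0,0.5],[0,0,0],50],
    [[0,0,1],[0,0,0],50],
    [[0,0,1],[0,0,0],50]
  ]
}}

```text
clock: 26.35
tcp_pos: [0.4489, -0.341, 0.0698]
orientation: [0.0, 0.631, 0.776, -0.0]
wrist_force: [-0.6, 0.3, -0.9]
finger_gap: 0.0619
grip_force: 22.5
```

Call:
{"op": "step_arm", "data": {
  "moves": [
    [[0,0,0.5],[0,0,0],50],
    [[0,0,1],[0,0,0],50],
    [[0,0,1],[0,0,0],50]
  ]
}}

```text
clock: 26.6
tcp_pos: [0.449, -0.3411, 0.0693]
orientation: [0.0, 0.631, 0.776, -0.0]
wrist_force: [-0.9, 0.8, 2.9]
finger_gap: 0.0618
grip_force: 22.7
```

Contact. Release, rise and back away so the cameras can see.

Call:
{"op": "step_arm", "data": {
  "moves": [
    [[0,0,0],[0,0,0],65],
    [[0,0,0],[0,0,0],68],
    [[0,0,0],[0,0,0],85],
    [[0,0,0],[0,0,0],85],
    [[0,0,0],[0,0,0],85],
    [[0,0,-5],[0,0,0],85],
    [[0,0,-25],[0,0,0],85],
    [[0,0,-55],[0,0,0],85]
  ]
}}

```text
clock: 27.27
tcp_pos: [0.4473, -0.3394, 0.1219]
orientation: [-0.003, 0.631, 0.776, 0.0]
wrist_force: [-0.6, -0.1, 0.3]
finger_gap: 0.085
grip_force: 0.0
```

Call:
{"op": "step_arm", "data": {
  "moves": [
    [[0,0,-35],[0,0,0],85],
    [[0,0,-75],[0,0,0],85],
    [[0,0,-115],[0,0,0],85],
    [[20,0,-150],[0,0,0],85],
    [[50,0,-180],[0,0,0],85],
    [[80,0,-200],[0,0,0],85],
    [[100,0,-205],[0,0,0],85],
    [[100,0,-205],[0,0,0],85]
  ]
}}

```text
clock: 27.93
tcp_pos: [0.4284, -0.2404, 0.3326]
orientation: [0.002, 0.63, 0.777, 0.0]
wrist_force: [-0.3, 0.4, -0.4]
finger_gap: 0.0851
grip_force: 0.0
```

Run:
```python
from h import *
im,P=shot("wrist","w9"); np.savez("w9.npz",K=P[0],T=P[1]); wp()
```

```text
t 27.98 tcp [ 0.4287 -0.2419  0.331 ] x-az 1.778 tilt [ 0.003 -0.002 -1.   ] gap 0.0851 F [ 0.5 -0.8 -0.3]
```

View pics/w9.png

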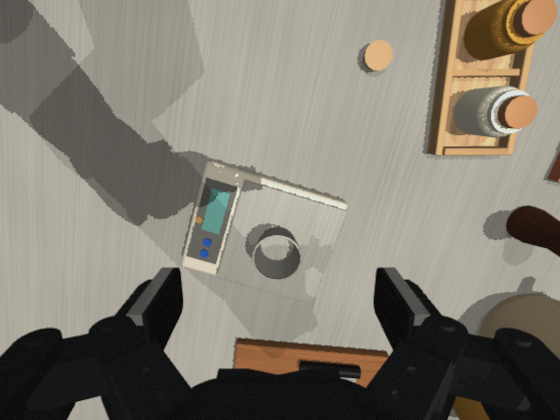

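The cup is on the pan, rim centre about (276.5,253), with pan corners at (243,180), (345,207), (315,300) and (217,273). Yellow and white stand upright in their compartments. I'll check centring and the tray from the top camera numerically.

Run:
```python
from h import *
d=np.load("w9.npz"); P=(d["K"],d["T"])
c=[onz(0,*q,.048,P=P) for q in((243,180),(345,207),(315,300),(217,273))]
print("pan",np.mean(c,0).round(4),[np.linalg.norm(c[i]-c[i-1]).round(3) for i in range(4)],"cup",onz(0,276.5,253,.098,P=P).round(4))
im,T=shot("top","top9"); h=cv2.cvtColor(im,cv2.COLOR_RGB2HSV)
for n,X in(("white",(.6754,-.1142)),("yellow",(.6542,-.0216)),("brown",(.6337,.0723))):
    u,v=proj("top",[*X,.098]); u0,v0=proj("top",[*X,.04]); m=cv2.inRange(h,(11,125,110),(20,185,255)); y,x=np.mgrid[:420,:560]; q=(m>0)&(np.hypot(x-u,y-v)<9)
    print(n,"expect",(round(u),round(v)),"cork px",q.sum(),onz("top",x[q].mean(),y[q].mean(),.098).round(3)[:2],"body hsv",np.median(h[int(v0)+5:int(v0)+8,int(u)-3:int(u)+4].reshape(-1,3),axis=0))
```

```text
pan [ 0.4527 -0.3392  0.048 ] [np.float64(0.141), np.float64(0.141), np.float64(0.147), np.float64(0.149)] cup [ 0.4466 -0.334   0.098 ]
white expect (318, 161) cork px 156 [ 0.675 -0.113] body hsv [ 25.  52. 101.]
yellow expect (281, 171) cork px 160 [ 0.653 -0.021] body hsv [ 20. 255.  87.]
brown expect (243, 181) cork px 167 [0.633 0.072] body hsv [  9. 209.  47.]
```

The cup is within about 5-8 mm of the pan's middle, and each crock is at its expected spot with the right colour. The arm is clear, so I'm handing in.

```bash
python3 -c "
from h import *
print(env.hand_in())"
```

```text
the job is handed in; nothing more can be done
None
```

The job is handed in: the cup stands about 5–8 mm from the middle of the scale's pan, and the crocks stand upright in the tray in the order white, yellow, brown from the scale; no verdict came back.

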